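# Hang the sample cup to dry and hold the splash guard on its balance

### The job

Take the rinsed steel cup out of its cradle, turn it over and hang it upside down on the drying peg in the drip tray, right down on the peg, and let go of it. Then grip the splash guard (it has a bar for this), swing it up from its outer stop to its balance point, standing straight up, and finish with it still gripped, holding the guard still there so that its stay can be pinned; never let it topple inwards over the cup. Do not drop the cup, and leave the loose hose end, adapter and can alone.

Things in the scene. Friction and masses are not known exactly. Their poses are not given: they have to be found in the camera images.
- cup: plain round steel cup: outside diameter 46 mm, length 90 mm, wall 3 mm, closed end 4 mm thick (inside 86 mm deep), about 150 g. It starts lying on its side in the cradle, its axis level 54.5 mm above the table, mouth towards the tray (the robot's right: -y, within 0.5 rad). Origin: on its axis at half its length; its x axis points along the cup's axis to the open mouth.
- cradle: fixed low black cradle, a plate 110 x 60 x 8 mm with two V supports 60 mm apart under the cup; the supports are narrower than the cup and stand wholly under it (up to 40 mm high), so both sides of the cup are free. Origin: centre of its underside on the table; x along the cup's axis, z up.
- tray: fixed steel drip tray 190 mm (x) by 220 mm (y) with walls 28 mm high. The drying peg stands in its middle and the splash guard is hinged along its -y edge. Origin: centre of its underside on the table, under the peg; x runs along the guard's hinge, z up.
- peg_tip (a point): centre of the flat top of the drying peg, 108 mm above the table. The upright grey peg is 32 mm in diameter, narrowing over its top 12 mm to 24 mm, with a wider foot below 13 mm. The cup hangs with the inside of its closed end on this top: then the cup's middle is 41 mm below the peg's top and its rim clears the tray. Axes as the tray's.
- guard_lean (a joint): lean of the splash guard, rad: 0 is straight up, which is its balance point (it falls either way from there; the hinge is almost free); negative leans outwards, away from the peg; positive leans inwards, over the peg. Stops at -0.65 and +0.65; it starts lying on the outer stop. The guard is an aluminium sheet 180 mm wide along the hinge and 5 mm thick, from 10 to 160 mm from the hinge, about 0.34 kg with its bar.
- guard: the splash guard. Origin: middle of its hinge axis, 30 mm above the table, 116 mm from the peg's axis towards the tray's -y; the hinge axis runs along the tray's x. Its x lies along the hinge, z points from the hinge to the bar in the plane of the sheet (up when the guard stands upright).
- guard_bar (a point): round steel grip bar of the guard, 12 mm in diameter and 120 mm long, parallel to the hinge and 205 mm from it, carried beyond the sheet's free edge in the plane of the sheet by a 10 mm post at each end; 110 mm are clear between the posts and 39 mm between bar and sheet. It can be pinched from above at any lean of the guard, and turns between the fingers. Origin: middle of the bar; x along the bar, z away from the hinge in the plane of the sheet.
- hose_end: loose bystander: steel hose end standing upright, hexagon foot 38 mm across, 68 mm tall; origin at its underside. Leave alone.
- adapter: loose bystander: steel adapter standing upright, hexagon 40 mm across, 48 mm tall; origin at its underside. Leave alone.
- oil_can: loose bystander: grey closed can, 60 mm in diameter, 115 mm tall; origin at its underside. Leave alone.
There are look-alikes about, which are no part of the job. What is shaped like the cup but brown or purple is not meant.

How it is judged:
By the outcome, as a careful person would: the job done as asked, in the order asked, and still so for the second after the job is handed in, while the arm keeps its last pose, push and grip.
It also fails if it takes over 61 s, if anything falls off the work surface, if the arm or the gripper's body presses on something with over 40 N, if the wrist force passes 120 N, or if a joint passes its speed limit or range.

### The arm

A 7-joint arm with a two-finger parallel gripper is mounted at the origin on the work surface. World frame = base frame: x ahead of the robot, y to its left, z up, the work surface at z = 0. Lengths are in m, angles in rad, forces in N, time in s.
With the tool pointing down it reaches from about 0.35 to 0.9 m from the base axis. Payload 7.2 kg.
Tool frame: the origin (TCP) lies on the centre line of the jaws, within the pads' length; the fingertips stand 14 mm ahead of it and the grasp point (between the pads) lies 5 mm behind it; z points along the fingers, y is the direction in which the jaws open and shut (so a half turn about z gives the same grasp; the last joint's range is limited). The gripper opens to 88 mm and grips with 3 to 60 N. Pads are 20 mm wide; open, the fingers measure 115 mm over their backs; the gripper's body (75 mm by 178 mm) begins 61 mm behind the grasp point.
Start: joints at [-1.347, 0.411, -0.013, 1.596, 0.006, 1.134, -0.082], TCP at [0.18, 0.599, 0.215] pointing down, gripper open.
Joint ranges: [-2.95, 2.95], [-0.29, 1.99], [-1.47, 1.44], [0.14, 2.54], [-1.03, 4.17], [0.13, 1.85], [-2.86, 2.86]. Speed limits (rad/s): [2.39, 2.39, 3.01, 3.01, 3.14, 3.14, 3.14].

### API

Orientations are given as a 3x3 rotation matrix whose columns are the frame's x, y, z axes.
In Python, from bench import r, optics, spot_in, cut_out gives the robot as it stands. Calls block until the motion is done:
- r.movep(position, orientation): joint-space move of the TCP to a pose.
- r.servo_line(position, attitude=None, velocity=0.15): straight line of the TCP; attitude=None keeps the orientation; velocity is the mean speed in m/s.
- r.set_joints(angles): joint-space move.
- r.gripper_to(opening, force=None): finger opening in m; force is the grip in N (None keeps the last); returns when the fingers have stopped.
- r.dwell(seconds).
- r.ik(position, orientation): joint angles nearest the present ones, or None.
- r.state(): the state.
- optics.camera(name): name is "scene" or "side" or "wrist"; returns a dict with "frame" (420x560x3 uint8, red, green, blue), "camera_matrix" (3x3 intrinsics, pixels), "dist_coeffs" ([k1, k2, p1, p2, k3] as OpenCV has them; the pictures are not rectified), "position" and "rotation" of the camera in the world; the wrist camera has in their place "mount" (4x4, takes a point from camera to tool coordinates, whose origin is the TCP and whose axes are the flange's). Camera axes: x right, y up, looking along -z (the intrinsics and any distortion apply to the point x, -y, -z); pixel columns grow to the right and rows downward; lengths in m; the calibration is good to about 2 mm. A picture is of the moment at which its call begins: read the wrist's pose just before it. There is no depth.
A pose or a line that the arm cannot do raises r.PlanningError and nothing moves.
- r.close_job(): hands the job in, once; it reports no verdict.
Trained networks look in the newest picture that a camera, given by its name, has taken for a name from the list of things; names that differ only in an ending like _2 or _b are one class to them, and where a whole thing is asked for, a point or a joint stands for the part that bears it (a point fixed in the world has none). Each returns a list of dicts, best first, with "confidence" (0 to 1); they miss things now and then, are a little off and sometimes report something else, mostly with a low value. They report only what shows in the picture. A call takes as long as a camera call. They do not tell look-alikes from the thing itself.
- spot_in(query, camera): "extent" ([centre column, centre row, width, height] in pixels, round what is visible of it).
- cut_out(query, camera): "pixels" (420x560 bool, what is visible of it) and "extent" ([centre column, centre row, width, height] in pixels, round what is visible of it).
The state is a dict: "clock": time; "joint_pos": joint angles; "qd": joint speeds; "effort": joint torques, N m; "position": TCP position; "tcp_rot": TCP orientation; "contact_force": force on the tool from outside, world axes, zero at the start; "wrist_torque": the same for the moment, N m; "grip_width": finger opening in m.
Only numpy, scipy, OpenCV 4.12 (cv2) and the standard library are available. Lean on these libraries where they do the work, as an engineer would, in place of code of your own. Each camera call takes 0.05 s, during which the arm holds its last target.

## Working session

There is one attempt and no reset: what is moved stays moved. The work goes in short steps, each a Python script; the robot and the scene stay as the last script left them, time stands still between calls to the robot, and variables do not carry over. Pictures are saved under pics/ and viewed, and the job is handed in when it is done.

```bash
ls; mkdir -p pics
python3 - <<'E'
from bench import r, optics, spot_in, cut_out
import cv2,numpy as np
s=r.state();print({k:np.round(v,3).tolist() for k,v in s.items()})
for n in ["scene","side","wrist"]:
    c=optics.camera(n);cv2.imwrite(f"pics/{n}0.png",c["frame"][:,:,::-1])
    print(n,{k:np.round(v,4).tolist() for k,v in c.items() if k!="frame"})
    for q in ["cup","tray","cradle","guard","guard_bar","peg_tip"]:
        try: print(q,[(np.round(d["extent"],1).tolist(),round(d["confidence"],2)) for d in spot_in(q,n)])
        except Exception as e: print(q,e)
print(r.state()["clock"])
E
```

```text
pics
{'clock': 0.0, 'joint_pos': [-1.347, 0.412, -0.013, 1.597, 0.006, 1.134, -0.082], 'qd': [0.002, 0.0, 0.001, -0.001, -0.0, -0.0, 0.001], 'effort': [-0.001, -58.794, 0.641, -29.109, -0.054, 0.018, 0.0], 'position': [0.18, 0.598, 0.214], 'tcp_rot': [[-0.958, 0.288, -0.0], [0.288, 0.958, -0.002], [-0.0, -0.002, -1.0]], 'contact_force': [-0.046, -0.935, 0.603], 'wrist_torque': [0.007, -0.069, 0.029], 'grip_width': 0.088}
scene {'camera_matrix': [[488.5366, 0.0, 283.5536], [0.0, 488.5366, 208.4352], [0.0, 0.0, 1.0]], 'dist_coeffs': [-0.0448, 0.0, 0.0, 0.0, 0.0], 'position': [1.1743, -0.3645, 0.8009], 'rotation': [[0.6287, -0.5155, 0.5822], [0.7777, 0.4175, -0.47], [-0.0008, 0.7483, 0.6634]]}
cup [([294.3, 172.8, 37.8, 17.3], 0.88), ([335.8, 240.6, 20.2, 43.1], 0.83), ([386.1, 200.2, 25.3, 37.3], 0.82), ([321.0, 192.6, 38.2, 30.8], 0.81), ([259.6, 224.6, 38.2, 18.0], 0.64), ([242.4, 358.0, 18.9, 39.3], 0.61)]
tray [([148.2, 283.1, 224.1, 110.6], 0.96), ([94.8, 294.3, 121.0, 75.8], 0.19)]
cradle [([319.4, 211.8, 49.1, 30.7], 0.8)]
guard [([95.2, 291.2, 122.7, 75.9], 0.69)]
guard_bar [([
[... 444 characters left out ...]
6.2, 31.9, 32.4], 0.68), ([244.9, 258.1, 21.9, 33.9], 0.68)]
tray [([338.6, 313.4, 191.7, 110.4], 0.6), ([370.7, 328.3, 122.2, 57.4], 0.34)]
cradle [([226.2, 229.3, 39.7, 27.3], 0.58)]
guard [([371.3, 329.0, 127.2, 59.8], 0.91)]
guard_bar [([368.8, 326.1, 121.0, 59.9], 0.93)]
peg_tip [([335.2, 314.4, 192.2, 107.5], 0.97)]
wrist {'camera_matrix': [[337.3938, 0.0, 278.219], [0.0, 337.3938, 209.5736], [0.0, 0.0, 1.0]], 'dist_coeffs': [-0.0622, 0.0, 0.0, 0.0, 0.0], 'mount': [[0.0009, 0.9616, 0.2745, 0.0753], [1.0, -0.0007, -0.0007, -0.0005], [-0.0005, 0.2745, -0.9616, -0.1693], [0.0, 0.0, 0.0, 1.0]]}
cup [([144.1, 395.8, 12.7, 16.4], 0.74)]
tray []
cradle []
guard []
guard_bar []
peg_tip []
1.05
```

View pics/scene0.png

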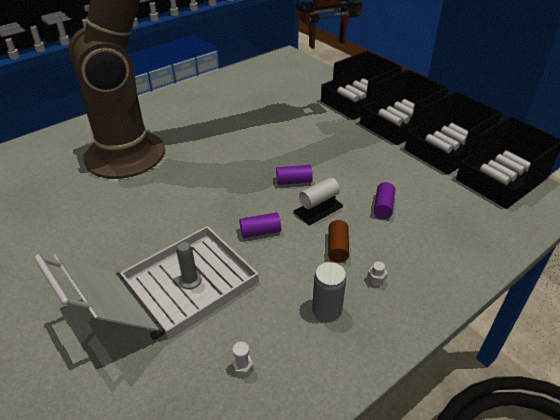

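View pics/side0.png

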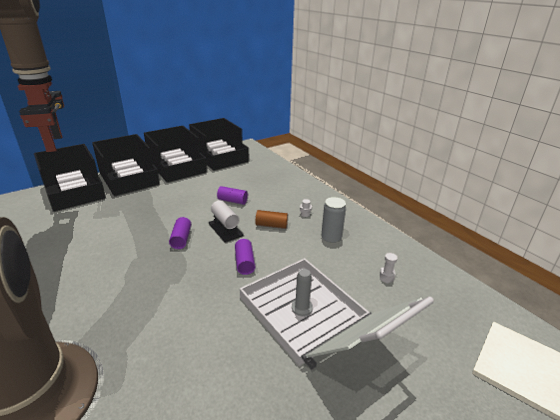

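View pics/wrist0.png

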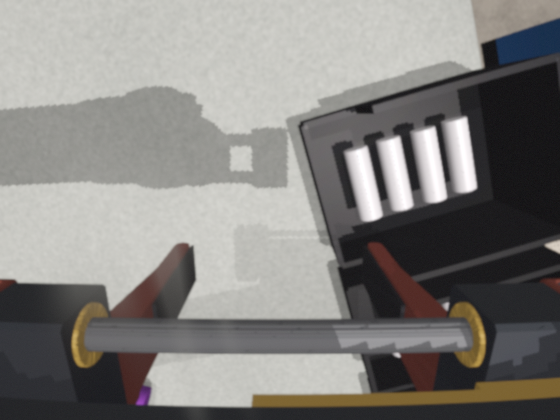

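```bash
cat > h.py <<'E'
import numpy as np, cv2
from scipy.optimize import least_squares
F=np.diag([1.,-1,-1])
def wpose(c,st=None):
    if "mount" in c:
        T=np.eye(4);T[:3,:3]=st["tcp_rot"];T[:3,3]=st["position"]
        M=T@np.array(c["mount"]);return M[:3,:3],M[:3,3]
    return np.array(c["rotation"]),np.array(c["position"])
def proj(P,K,d,R,p):
    P=np.atleast_2d(P); Rc=F@np.array(R).T
    return cv2.projectPoints(P.astype(float),cv2.Rodrigues(Rc)[0],-Rc@np.array(p),np.array(K),np.array(d))[0][:,0]
def ray(uv,K,d,R,p):
    n=cv2.undistortPoints(np.array([[uv]],float),np.array(K),np.array(d))[0,0]
    v=np.array(R)@F@np.array([n[0],n[1],1]);return np.array(p),v/np.linalg.norm(v)
def atz(uv,z,cam):
    o,v=ray(uv,*cam);return o+v*(z-o[2])/v[2]
def tri(uvs,cams):
    A=np.zeros((3,3));b=np.zeros(3)
    for uv,c in zip(uvs,cams):
        o,v=ray(uv,*c);Pm=np.eye(3)-np.outer(v,v);A+=Pm;b+=Pm@o
    return np.linalg.solve(A,b)
def cam(c,st=None):
    return (c["camera_matrix"],c["dist_coeffs"],*wpose(c,st))
def cyl(p,a,rad,L,n=40):
    a=a/np.linalg.norm(a);u=np.cross(a,[0.3,.5,.8]);u/=np.linalg.norm(u);v=np.cross(a,u)
    t=np.linspace(0,2*np.pi,n,endpoint=False);c=np.cos(t)[:,None]*u+np.sin(t)[:,None]*v
    return np.vstack([p+a*L/2+rad*c,p-a*L/2+rad*c])
E
python3 - <<'E'
from bench import r, optics, spot_in, cut_out
from h import *
import pickle
D={}
for n in ["scene","side"]:
    c=optics.camera(n);D[n]={"c":c}
    for q in ["cup","tray","guard","guard_bar","cradle"]:
        D[n][q]=cut_out(q,n)
        print(n,q,[(np.round(d["extent"],1).tolist(),round(d["confidence"],2),int(d["pixels"].sum())) for d in D[n][q]])
pickle.dump(D,open("D.pkl","wb"))
for n,(x,y,w,h,k) in {"scene":(30,160,320,190,2.5),"side":(190,180,260,190,3)}.items():
    im=D[n]["c"]["frame"][y:y+h,x:x+w,::-1];cv2.imwrite(f"pics/{n}1.png",cv2.resize(im,None,fx=k,fy=k,interpolation=cv2.INTER_CUBIC))
E
```

```text
scene cup [([260.8, 223.9, 41.1, 20.1], 0.96, 795), ([337.4, 242.2, 25.0, 38.9], 0.83, 777), ([384.3, 200.2, 24.6, 39.7], 0.79, 633), ([292.2, 172.7, 36.1, 17.8], 0.7, 614), ([317.6, 193.4, 44.1, 31.4], 0.56, 787)]
scene tray [([146.0, 282.8, 230.3, 111.7], 0.73, 12754)]
scene guard [([94.2, 292.7, 127.4, 78.6], 0.7, 4379), ([320.2, 194.5, 45.0, 29.0], 0.15, 724)]
scene guard_bar [([95.8, 293.2, 124.7, 69.0], 0.9, 4023), ([149.9, 282.2, 228.4, 113.9], 0.34, 12863), ([330.1, 293.1, 37.9, 62.0], 0.22, 1817)]
scene cradle [([316.9, 210.4, 47.1, 28.0], 0.62, 606)]
side cup [([233.2, 197.1, 31.9, 13.8], 0.98, 421), ([179.8, 232.3, 21.8, 36.0], 0.91, 494), ([271.4, 218.7, 32.2, 21.3], 0.77, 508), ([244.4, 258.1, 23.0, 35.4], 0.75, 602), ([224.9, 227.1, 32.3, 27.7], 0.7, 402), ([225.3, 217.1, 27.8, 30.6], 0.63, 497), ([369.3, 326.1, 127.0, 57.3], 0.26, 2371)]
side tray [([336.8, 312.6, 188.1, 108.7], 0.93, 9686)]
side guard [([370.0, 328.7, 123.3, 60.4], 0.82, 2307)]
side guard_bar [([335.7, 313.7, 192.8, 107.4], 0.64, 9397), ([368.5, 324.0, 124.3, 58.0], 0.62, 2336)]
side cradle [([225.4, 229.1, 37.7, 24.2], 0.58, 371)]
```

View pics/scene1.png

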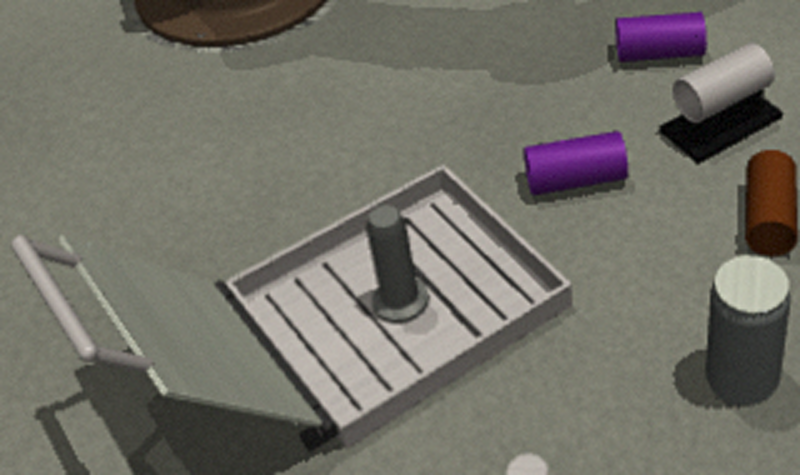

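View pics/side1.png

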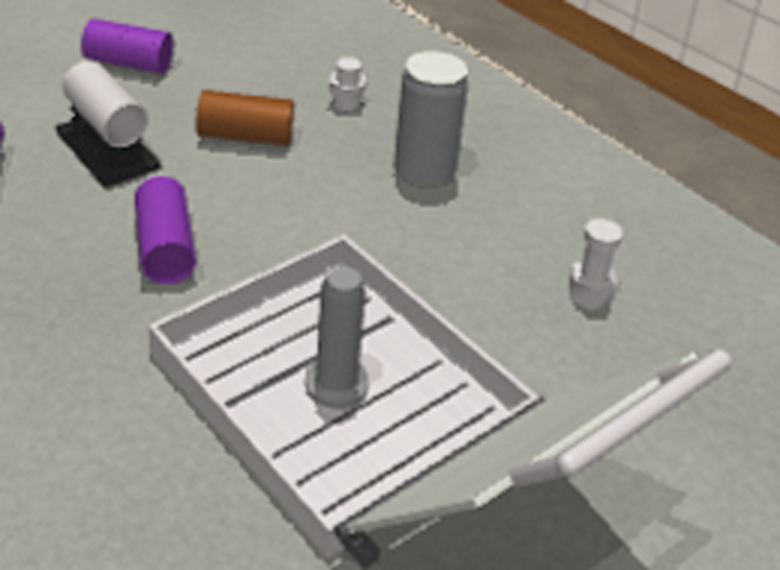

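```bash
cat > m1.py <<'E'
from h import *
import pickle
D=pickle.load(open("D.pkl","rb"))
cs,cd=cam(D["scene"]["c"]),cam(D["side"]["c"])
S=lambda u,v:np.array([30+u/2.5,160+v/2.5]); T=lambda u,v:np.array([190+u/3,180+v/3])
print("peg",tri([S(384,214),T(343,276)],[cs,cd]),atz(S(384,214),.108,cs),atz(T(343,276),.108,cd))
for n,p,c in [("far",S(443,169),cs),("right",S(571,286),cs),("left",S(230,283),cs),("back",T(344,237),cd),("sleft",T(152,327),cd),("sright",T(541,399),cd)]:
    print(n,atz(p,.028,c))
b1=tri([S(18,240),T(563,466)],[cs,cd]);b2=tri([S(88,353),T(727,358)],[cs,cd])
b1b=tri([S(18,240),T(727,358)],[cs,cd])
print("bar",b1,b2,np.linalg.norm(b1-b2))
print("cup mouth",tri([S(690,102),T(127,122)],[cs,cd]),"end",tri([S(758,63),T(83,81)],[cs,cd]))
E
python3 m1.py
```

```text
peg [ 0.5257971  -0.09491477  0.10613421] [ 0.52804868 -0.09634293  0.108     ] [ 0.52453277 -0.09566135  0.108     ]
far [0.43749333 0.00589813 0.028     ]
right [0.62338498 0.01313055 0.028     ]
left [ 0.44227774 -0.20674643  0.028     ]
back [0.61362638 0.01269522 0.028     ]
sleft [0.42761878 0.00690661 0.028     ]
sright [ 0.6222436  -0.20495332  0.028     ]
bar [ 0.4691505  -0.33743401  0.19168842] [ 0.59610067 -0.33547038  0.19301377] 0.1269722802275945
cup mouth [0.52687835 0.22724465 0.05137865] end [0.5253308  0.31604185 0.05106692]
```

```bash
cat > ikt.py <<'E'
from bench import r
from h import *
def frame(z,y):
    z=z/np.linalg.norm(z);y=y-z*(y@z);y/=np.linalg.norm(y);return np.column_stack([np.cross(y,z),y,z])
if __name__=="__main__":
    cup=np.array([.526,.275,.0545]);m=np.array([0,-1.,0]);X=np.array([1.,0,0])
    for b in range(20,100,10):
        B=np.radians(b); z=m*np.cos(B)+np.array([0,0,-1])*np.sin(B)
        for s in (1,-1):
            R=frame(z,s*X); q=[r.ik(cup-m*.02+z*.005+h*np.array([0,0,1.])-d*z,R) for h,d in((0,0),(0,.12),(.12,0))]
            o=[]
            for az in range(0,360,30):
                a=np.radians(az);hd=np.array([np.cos(a),np.sin(a),0]);z2=np.array([0,0,-1])*np.cos(B)+hd*np.sin(B)
                y2=s*np.cross(z2,np.array([0,0,-1.])) # check sense below
                # sense: cross(z,m) at grasp vs y
                sg=np.sign(np.dot(np.cross(z,m),s*X)); y2=sg*np.cross(z2,[0,0,-1.])
                R2=frame(z2,y2); p=np.array([.527,-.097,.067+.02])+z2*.005
                k=[r.ik(p+[0,0,h],R2) for h in (0,.13)]
                if all(v is not None for v in k): o.append(az)
            print(b,s,[None if v is None else np.round(v,2).tolist() for v in q],"hang az",o)
    print(r.state()["clock"])
E
python3 ikt.py
```

```text
20 1 [[-1.18, 1.24, 0.5, 1.17, 0.3, 1.74, -0.85], None, [-1.2, 1.09, 0.54, 1.2, 0.36, 1.84, -0.76]] hang az [0, 30, 60, 90, 120, 150, 180, 210, 240, 270, 300, 330]
20 -1 [[-1.22, 1.26, 0.59, 1.18, 0.24, 1.73, 2.34], None, [-1.2, 1.09, 0.54, 1.2, 0.37, 1.84, 2.38]] hang az [0, 30, 60, 90, 120, 150, 180, 210, 240, 270, 300, 330]
30 1 [[-1.17, 1.13, 0.49, 1.26, 0.25, 1.61, -0.85], None, [-1.18, 0.98, 0.51, 1.26, 0.31, 1.74, -0.78]] hang az [30, 60, 90, 120, 150, 180, 210, 240, 270, 300, 330]
30 -1 [[-1.22, 1.15, 0.59, 1.27, 0.18, 1.59, 2.35], None, [-1.21, 0.99, 0.57, 1.26, 0.28, 1.72, 2.39]] hang az [0, 30, 60, 90, 120, 150, 180, 210, 240, 270, 300, 330]
40 1 [[-1.15, 1.02, 0.47, 1.36, 0.2, 1.47, -0.84], [-1.17, 1.03, 0.47, 1.09, 0.18, 1.73, -0.81], [-1.16, 0.87, 0.5, 1.33, 0.25, 1.62, -0.77]] hang az [0, 30, 60, 90, 120, 150, 180, 210, 240, 270, 300]
40 -1 [[-0.78, 0.97, -0.19, 1.33, 0.62, 1.65, 1.98], [-1.22, 1.05, 0.58, 1.1, 0.11, 1.72, 2.39], [-1.2, 0.89, 0.57, 1.33, 0.21, 1.61, 2.41]] hang az [0, 30, 60, 90, 120, 150, 180, 210, 240, 270, 300, 330]
50 1 [[-1.12, 0.91, 0.46, 1.46, 0
[... 1066 characters left out ...]
.95, 0.64, 0.4, 1.74, -0.11, 0.91, -0.54], [-0.99, 0.52, 0.42, 1.62, -0.07, 1.15, -0.58], [-0.98, 0.5, 0.43, 1.65, -0.06, 1.13, -0.55]] hang az [60, 90, 240, 270, 300]
80 -1 [[-0.53, 0.62, -0.2, 1.71, 0.31, 0.96, 2.24], [-0.56, 0.51, -0.2, 1.58, 0.24, 1.19, 2.3], [-0.54, 0.48, -0.19, 1.62, 0.24, 1.18, 2.32]] hang az [60, 90, 240, 270, 300]
90 1 [[-0.85, 0.58, 0.36, 1.82, -0.28, 0.79, -0.35], [-0.89, 0.43, 0.41, 1.73, -0.19, 1.02, -0.42], [-0.89, 0.43, 0.41, 1.73, -0.19, 1.02, -0.42]] hang az [60, 90, 240, 270, 300]
90 -1 [[-0.42, 0.57, -0.24, 1.79, 0.18, 0.8, 2.4], [-0.45, 0.42, -0.18, 1.69, 0.09, 1.03, 2.47], [-0.45, 0.42, -0.18, 1.69, 0.09, 1.03, 2.47]] hang az [60, 90, 240, 270, 300]
1.65
```

```bash
cat > s1.py <<'E'
from bench import r, optics, spot_in, cut_out
from h import *
from ikt import frame
import pickle
W={}
R=frame(np.array([0,0,-1.]),np.array([0,1.,0]))  # x axis?
R=np.column_stack([[-1,0,0],[0,1,0],[0,0,-1.]])
for n,p in [("cup",[.53,.27,.25]),("peg",[.53,-.10,.32])]:
    t0=r.state()["clock"]
    r.movep(p,R); st=r.state(); c=optics.camera("wrist");W[n]=(c,st)
    print(n,st["clock"]-t0,np.round(st["position"],4))
    cv2.imwrite(f"pics/w_{n}.png",c["frame"][:,:,::-1])
    if n=="cup": W["m"]=cut_out("cup","wrist");print([(np.round(d["extent"],1).tolist(),round(d["confidence"],2)) for d in W["m"]])
pickle.dump(W,open("W.pkl","wb"));print(r.state()["clock"])
E
python3 s1.py
```

```text
cup 1.7583000000000002 [0.5293 0.2713 0.2499]
[([277.6, 177.8, 91.3, 46.7], 0.88), ([300.3, 61.2, 88.6, 80.9], 0.88), ([141.3, 154.2, 83.4, 61.2], 0.86), ([383.7, 247.6, 79.8, 69.9], 0.82), ([236.6, 270.1, 71.1, 71.3], 0.74)]
peg 1.4083999999999994 [ 0.5303 -0.0984  0.3196]
4.9667
```

```bash
ls pics
```

```text
scene0.png
scene1.png
side0.png
side1.png
w_cup.png
w_peg.png
wrist0.png
```

View pics/w_cup.png

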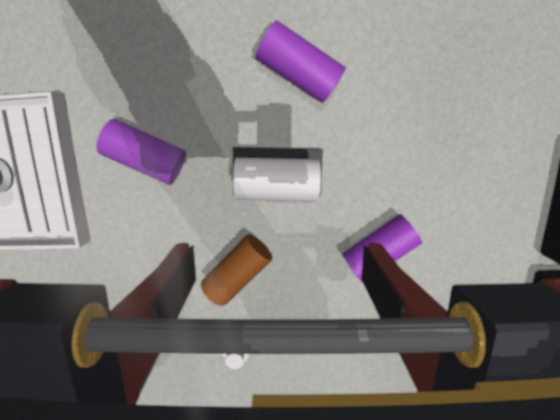

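View pics/w_peg.png

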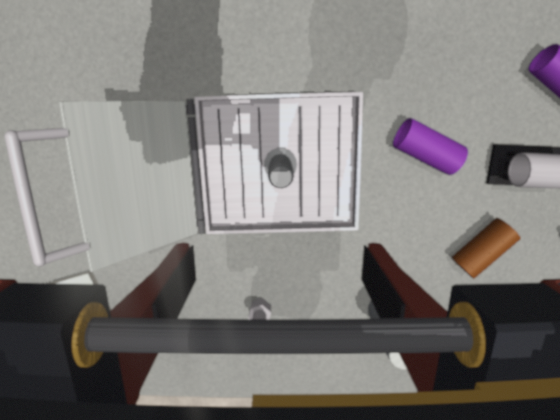

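Run:
```python
import cv2,pickle,numpy as np
W=pickle.load(open("W.pkl","rb"))
a=W["cup"][0]["frame"][140:215,220:335,::-1]
b=W["peg"][0]["frame"][85:245,185:370,::-1]
cv2.imwrite("pics/z1.png",cv2.resize(a,None,fx=6,fy=6,interpolation=cv2.INTER_CUBIC))
cv2.imwrite("pics/z2.png",cv2.resize(b,None,fx=3.5,fy=3.5,interpolation=cv2.INTER_CUBIC))
```

```text
(no output)
```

View pics/z1.png

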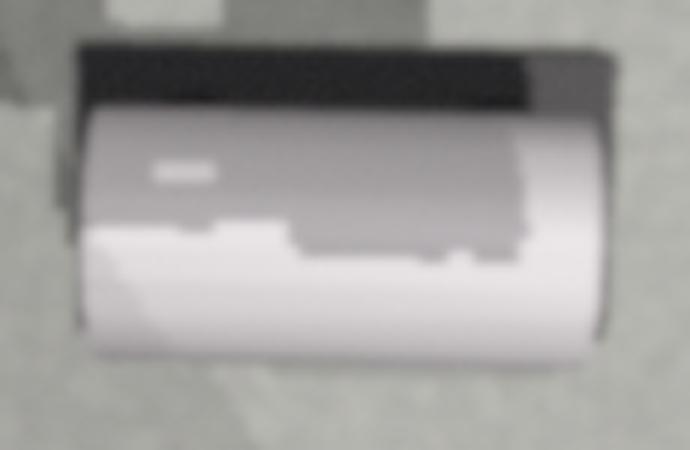

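View pics/z2.png

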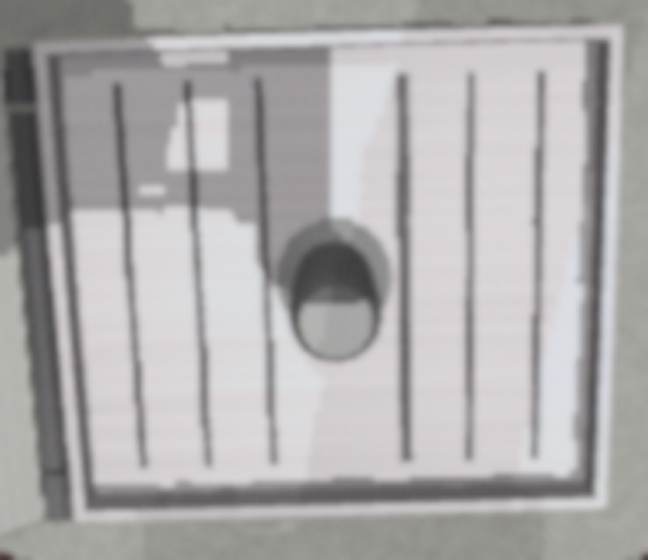

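```bash
cat > m2.py <<'E'
from h import *
import pickle
D=pickle.load(open("D.pkl","rb"));W=pickle.load(open("W.pkl","rb"))
cs,cd=cam(D["scene"]["c"]),cam(D["side"]["c"]);cw,cp=cam(*W["cup"]),cam(*W["peg"])
S=lambda u,v:np.array([30+u/2.5,160+v/2.5]); T=lambda u,v:np.array([190+u/3,180+v/3])
A=lambda u,v:np.array([220+u/6-.42,140+v/6-.42]);B=lambda u,v:np.array([185+u/3.5-.36,85+v/3.5-.36])
obs={"w":(cw,[A(*p) for p in [(150,104),(350,108),(550,112),(150,358),(350,361),(550,362),(82,230),(605,237)]]),
"s":(cs,[S(*p) for p in [(715,63),(740,99),(674,95),(773,62)]]),
"d":(cd,[T(*p) for p in [(115,83),(147,118),(90,62)]])}
def res(v,keys):
    o=[]
    for k in keys:
        c,P=obs[k];h=cv2.convexHull(proj(cyl(np.array([v[0],v[1],.0545]),np.array([np.sin(v[2]),-np.cos(v[2]),0]),.023,.09,200),*c).astype(np.float32))
        o+=[cv2.pointPolygonTest(h,tuple(map(float,p)),True) for p in P]
    return np.array(o)
for ks in ["w","sd","wsd"]:
    f=least_squares(res,[.526,.27,0],args=(ks,),diff_step=1e-4);print("cup",ks,np.round(f.x,4),np.round(f.fun,1))
px=B(337,321)
print("peg wrist",atz(px,.108,cp), "tri3",tri([S(384,214),T(343,276),px],[cs,cd,cp]))
L=np.array([[-.095,-.11],[-.095,.11],[.095,.11],[.095,-.11]])
C=np.array([atz(B(*p),.028,cp)[:2] for p in [(33,45),(623,27),(606,506),(76,520)]])
print(C)
def tr(v):
    c,s=np.cos(v[2]),np.sin(v[2]);return (L@np.array([[c,s],[-s,c]])+v[:2]-C).ravel()
f=least_squares(tr,[.53,-.1,0]);print("tray",f.x,np.round(f.fun,4))
b=[atz(np.array(p),.1934,cp) for p in [(13,134),(40,260)]];print("bar",b,sum(b)/2)
for n,uv in [("p1",(300,61)),("p2",(141,153)),("p3",(384,247)),("br",(237,270))]: print(n,atz(uv,.023,cw))
E
python3 m2.py
```

```text
cup w [ 0.5228  0.2697 -0.    ] [-0.6  0.   0.6  0.4 -0.1 -0.2  0.1  0.1]
cup sd [5.256e-01 2.699e-01 1.000e-04] [ 2.5 -0.7  0.1  0.1  1.8  1.   1.4]
cup wsd [0.523  0.2699 0.    ] [-0.8 -0.2  0.4  0.6  0.1  0.1 -0.   0.3  3.3 -1.6  0.6 -0.5  1.   0.2
  1.1]
peg wrist [ 0.52412759 -0.09534732  0.108     ] tri3 [ 0.52523269 -0.09506984  0.10601707]
[[ 0.43397866 -0.20895494]
 [ 0.42680927  0.01165862]
 [ 0.61571813  0.0173263 ]
 [ 0.6224681  -0.20257294]]
tray [ 0.52474354 -0.09563574  0.03172774] [-0.0007  0.0004 -0.0005 -0.0004  0.0005 -0.      0.0007  0.    ]
bar [array([ 0.46967581, -0.33582813,  0.1934    ]), array([ 0.59168194, -0.33338779,  0.1934    ])] [ 0.53067888 -0.33460796  0.1934    ]
p1 [0.39736572 0.29479783 0.023     ]
p2 [0.49797085 0.10937012 0.023     ]
p3 [0.6160943  0.40585448 0.023     ]
br [0.64818447 0.21832632 0.023     ]
```

```bash
sed -i 's/diff_step=1e-4/diff_step=1e-3/; s/\[.526,.27,0\]/[.526,.27,.03]/; s/least_squares(res,/least_squares(res,/' m2.py; python3 m2.py|grep cup
cat > plan.py <<'E'
from ikt import *
PEG=np.array([.5245,-.0955,.108])
def grasp(cx,cy,yaw,beta,off,s):
    m=np.array([np.sin(yaw),-np.cos(yaw),0]);z=m*np.cos(beta)+np.array([0,0,-1])*np.sin(beta)
    y=s*np.cross(np.array([0,0,1.]),m); R=frame(z,y); 
    return np.array([cx,cy,.0545])-m*off,R,m   # grasp point
def hang(az,beta,off,s):
    h=np.array([np.cos(az),np.sin(az),0]);m=np.array([0,0,-1.]);z=m*np.cos(beta)+h*np.sin(beta)
    # grasp: y = s*cross(up,m); z x-plane: cross(z,m) direction = sin(b) * cross(-up,m) -> y = -s*... 
    y=-s*np.cross(z,m); return frame(z,y),m
E
python3 - <<'E'
import sys;sys.path.insert(0,'.')
from plan import *
G,R,m=grasp(.5229,.2698,0.0,np.pi/4,.018,1)
for az in (30,60,90):
    R2,m2=hang(np.radians(az),np.pi/4,.018,1)
    print(az,np.round(R.T@m,3),np.round(R2.T@m2,3))
E
```

```text
cup w [ 0.5227  0.2697 -0.0129] [-0.1  0.   0.2 -0.1 -0.1  0.3  0.1  0.1]
cup sd [ 0.5259  0.2693 -0.038 ] [ 2.4 -0.6  0.3  0.1  2.   0.9  1.5]
cup wsd [ 0.523   0.2698 -0.0119] [-0.4 -0.2 -0.   0.2  0.2  0.4 -0.   0.3  3.3 -1.5  0.6 -0.5  1.1  0.1
30 [-0.707  0.     0.707] [-0.707  0.     0.707]
60 [-0.707  0.     0.707] [-0.707  0.     0.707]
90 [-0.707  0.     0.707] [-0.707  0.     0.707]
```

```bash
cat > s2.py <<'E'
from plan import *
from bench import optics
b=np.pi/4;G,R,m=grasp(.5229,.2698,-.013,b,.018,1);z=R[:,2]
tcp=G+z*.005
r.movep(tcp-.10*z,R)
st=r.state();print(st["clock"],np.round(st["joint_pos"],2))
c=optics.camera("wrist");cv2.imwrite("pics/w_pre.png",c["frame"][:,:,::-1])
P=cyl(np.array([.5229,.2698,.0545]),m,.023,.09,36); im=c["frame"][:,:,::-1].copy()
for u in proj(P,*cam(c,st)): cv2.circle(im,tuple(np.int32(u)),1,(0,0,255),-1)
cv2.imwrite("pics/w_pre.png",im)
E
python3 s2.py
```

```text
7.275 [-1.    0.91  0.15  1.21  0.35  1.66 -0.97]
```

View pics/w_pre.png

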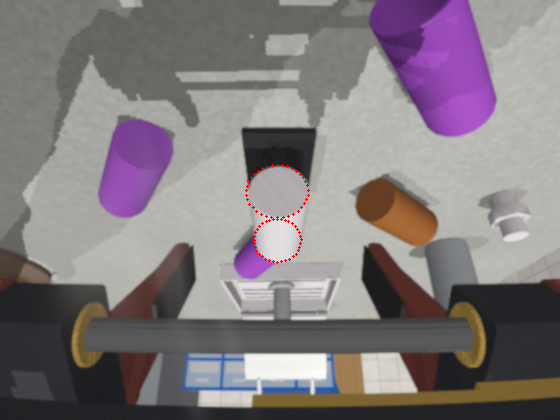

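```bash
cat > s3.py <<'E'
from plan import *
from bench import optics
b=np.pi/4;G,R,m=grasp(.5229,.2698,-.013,b,.018,1);z=R[:,2]
tcp=G+z*.005
r.servo_line(tcp,velocity=.12)
st=r.state();print(np.round(st["position"]-tcp,4),np.round(st["contact_force"],1))
r.gripper_to(.03,force=30)
st=r.state();print(st["clock"],st["grip_width"],np.round(st["position"]-tcp,4),np.round(st["contact_force"],1))
r.servo_line(tcp+[0,0,.13],velocity=.15)
st=r.state();print(st["clock"],st["grip_width"],np.round(st["position"]-tcp,4),np.round(st["contact_force"],1),np.round(st["joint_pos"],2))
for n in("side","scene"):
    c=optics.camera(n);cv2.imwrite(f"pics/{n}2.png",c["frame"][:,:,::-1])
for az in range(0,360,15):
    R2,m2=hang(np.radians(az),b,.018,1);z2=R2[:,2]
    p=PEG-[0,0,.041]-m2*.018+z2*.005
    k=[r.ik(p+[0,0,h],R2) for h in (0,.05,.12)]
    if all(v is not None for v in k): print(az,[np.round(v,2).tolist() for v in k])
E
python3 s3.py
```

```text
[0.0002 0.0009 0.0004] [ 0.2 -0.3  0. ]
9.05 0.045576288134399824 [0.0007 0.0001 0.0002] [2.4 1.4 0.3]
10.0667 0.045595953083663446 [-0.0005 -0.0002  0.129 ] [-0.8  0.1 -1.1] [-0.96  0.76  0.17  1.36  0.39  1.64 -0.92]
30 [[1.51, 0.93, -1.33, 2.32, 1.48, 0.22, -1.91], [1.42, 0.57, -1.11, 2.3, -0.93, 0.19, 0.34], [1.52, 0.39, -1.18, 2.24, -0.8, 0.38, 0.11]]
45 [[1.22, 0.64, -0.81, 2.18, -0.86, 0.42, 0.56], [1.08, 0.47, -0.62, 2.17, -0.99, 0.6, 0.59], [0.93, 0.29, -0.42, 2.13, -0.98, 0.79, 0.49]]
60 [[0.75, 0.57, -0.22, 2.06, -0.98, 0.84, 0.83], [0.59, 0.47, -0.01, 2.05, -1.01, 0.98, 0.8], [0.59, 0.36, -0.01, 2.0, -0.93, 1.07, 0.65]]
75 [[0.56, 0.63, -0.0, 1.91, -0.87, 1.08, 0.91], [0.26, 0.58, 0.4, 1.91, -0.99, 1.29, 0.98], [0.05, 0.54, 0.7, 1.88, -1.01, 1.47, 0.94]]
90 [[0.44, 0.7, 0.11, 1.76, -0.77, 1.27, 1.0], [0.29, 0.65, 0.32, 1.76, -0.83, 1.4, 1.02], [0.13, 0.59, 0.56, 1.73, -0.87, 1.57, 1.01]]
105 [[0.39, 0.77, 0.1, 1.62, -0.62, 1.4, 1.06], [0.29, 0.71, 0.24, 1.61, -0.68, 1.51, 1.08], [0.17, 0.65, 0.44, 1.58, -0.73, 1.66, 1.08]]
120 [[0.35, 0.82, 0.05, 1.5, -0.48, 1.51, 1.13], 
[... 1059 characters left out ...]
.19]]
270 [[0.34, 0.89, -1.04, 1.92, 1.25, 1.69, 1.88], [0.35, 0.79, -1.04, 1.9, 1.17, 1.68, 1.96], [0.46, 0.78, -1.24, 1.86, 1.17, 1.85, 2.03]]
285 [[0.46, 0.98, -1.24, 2.07, 1.45, 1.77, 1.96], [0.47, 0.84, -1.24, 2.06, 1.36, 1.71, 2.04], [0.5, 0.66, -1.23, 2.01, 1.24, 1.65, 2.18]]
300 [[-1.29, 0.95, 1.24, 2.33, -0.51, 0.22, -2.47], [0.53, 0.73, -1.24, 2.21, 1.46, 1.52, 2.17], [0.57, 0.51, -1.23, 2.15, 1.31, 1.41, 2.34]]
315 [[-1.14, 0.67, 1.0, 2.47, 2.12, 0.18, 1.47], [-0.9, 0.33, 0.61, 2.43, 1.46, 0.51, 2.24], [0.7, 0.36, -1.23, 2.28, 1.4, 1.09, 2.5]]
330 [[-0.25, 0.37, -0.01, 2.53, 2.13, 0.64, 1.86], [-0.79, 0.25, 0.61, 2.53, 2.06, 0.42, 1.97], [-0.65, 0.02, 0.4, 2.46, 1.49, 0.51, 2.62]]
```

View pics/side2.png

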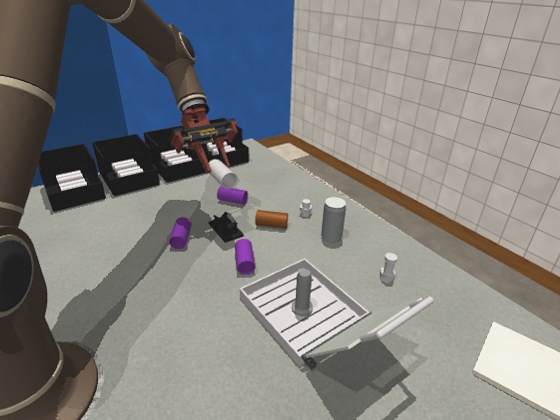

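```bash
cat > s4.py <<'E'
from plan import *
from bench import optics
b=np.pi/4
R2,m2=hang(np.pi/2,b,.018,1);z2=R2[:,2]
p=PEG-[0,0,.041]-m2*.018+z2*.005
a=b-np.pi/4 # half-way attitude: tool straight down
zm=np.array([0,0,-1.]);Rm=frame(zm,R2[:,1])
r.movep(np.array([.52,.12,.26]),Rm)
st=r.state();print(st["clock"],np.round(st["joint_pos"],2),st["grip_width"])
r.movep(p+[0,0,.125],R2)
st=r.state();print(st["clock"],np.round(st["joint_pos"],2),st["grip_width"],np.round(st["position"]-p,4))
C0=PEG+[0,0,-.041+.125]
for n in("side","scene"):
    c=optics.camera(n);im=c["frame"][:,:,::-1].copy()
    for u in proj(cyl(C0,m2,.023,.09,24),*cam(c)): cv2.circle(im,tuple(np.int32(u)),0,(0,0,255),-1)
    u=proj(C0,*cam(c))[0].astype(int);k=im[u[1]-90:u[1]+110,u[0]-100:u[0]+100]
    cv2.imwrite(f"pics/{n}3.png",cv2.resize(k,None,fx=3,fy=3,interpolation=cv2.INTER_NEAREST))
    print(n,u)
E
python3 s4.py
```

```text
10.9917 [-0.5   0.21  0.22  1.77 -0.05  1.16 -0.27] 0.04548017039078355
12.1167 [ 0.2   0.57  0.44  1.72 -0.83  1.53  0.95] 0.04555262094681089 [0.0004 0.0025 0.1242]
side [306 239]
scene [176 212]
```

View pics/side3.png

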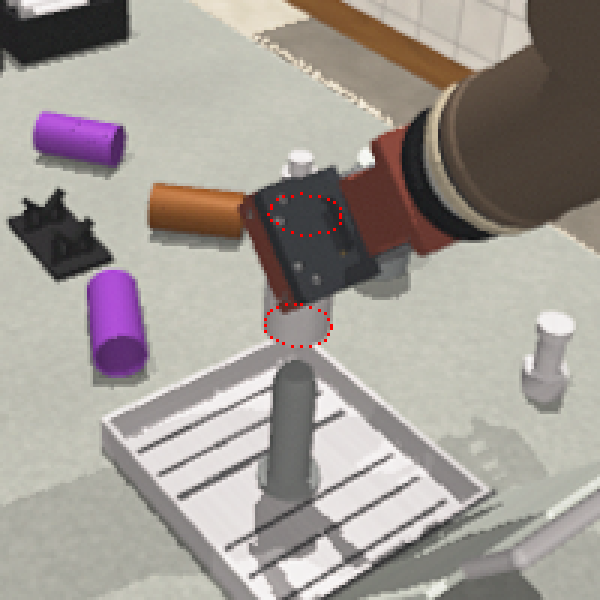

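View pics/scene3.png

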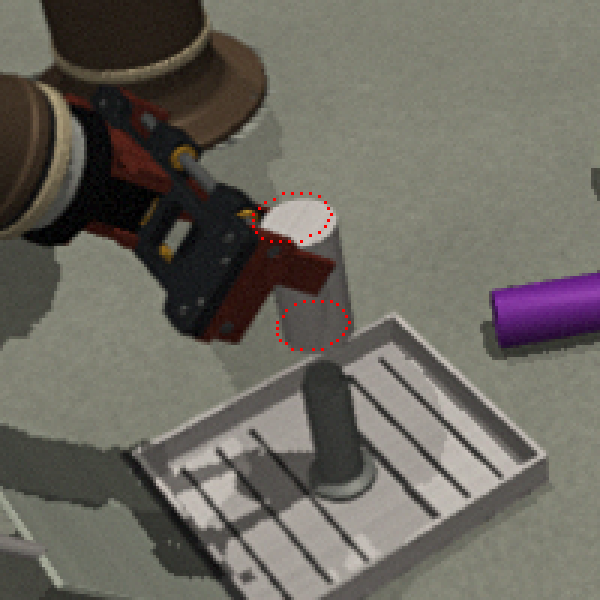

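```bash
cat > s5.py <<'E'
from plan import *
from bench import optics
R2,m2=hang(np.pi/2,np.pi/4,.018,1);z2=R2[:,2]
p=PEG-[0,0,.041]-m2*.018+z2*.005
def sh(t):
    st=r.state();print(t,round(st["clock"],2),np.round(st["position"]-p,4),np.round(st["contact_force"],1),np.round(st["wrist_torque"],2),round(st["grip_width"],4))
    return st
for h in (.10,.07,.03,.012,.006,.003):
    r.servo_line(p+[0,0,h],attitude=R2,velocity=.06 if h>.02 else .03);st=sh(h)
    if abs(st["contact_force"]).max()>8: break
for n in("side","scene"):
    c=optics.camera(n);im=c["frame"][:,:,::-1].copy()
    u=proj(PEG,*cam(c))[0].astype(int);k=im[u[1]-90:u[1]+90,u[0]-100:u[0]+100]
    cv2.imwrite(f"pics/{n}4.png",cv2.resize(k,None,fx=3,fy=3,interpolation=cv2.INTER_CUBIC))
E
python3 s5.py
```

```text
0.1 12.78 [-0.0001 -0.0001  0.0997] [ 1.4 -0.6 -1.8] [-0.95  0.1  -0.04] 0.0453
0.07 13.43 [ 0.     -0.      0.0699] [-0.1  0.5 -1.4] [-0.95 -0.03 -0.03] 0.0454
0.03 14.25 [ 0.0001 -0.0001  0.0301] [-0.7 -0.3 -1.6] [-1.01  0.06  0.03] 0.0456
0.012 15.0 [ 0.    -0.     0.012] [-0.7  0.9 -1.9] [-0.98  0.14  0.01] 0.0456
0.006 15.35 [-0.0001  0.0001  0.0058] [ 0.8 -0.1 -1.9] [-0.97  0.05 -0.02] 0.0454
0.003 15.6 [-0.0001  0.      0.0028] [ 0.6  0.8 -1.5] [-1.01  0.05 -0.04] 0.0455
```

View pics/side4.png

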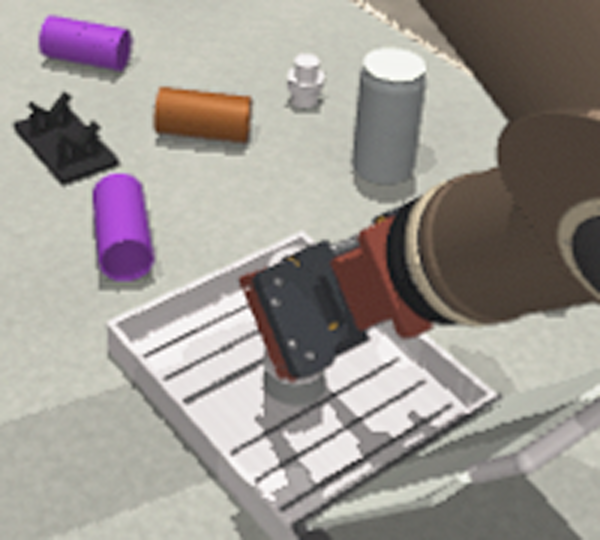

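View pics/scene4.png

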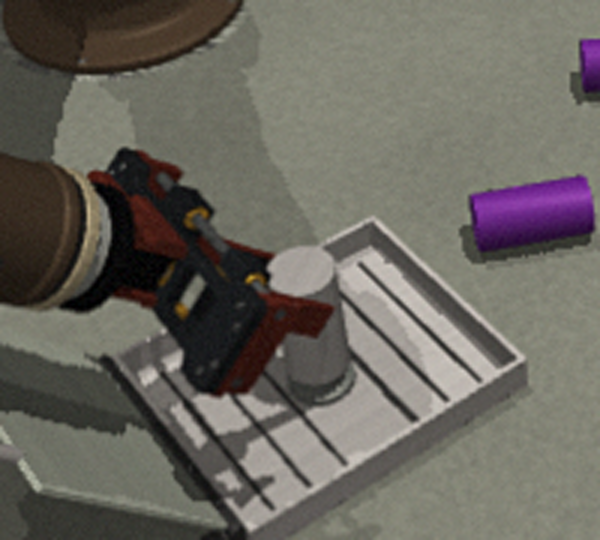

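```bash
cat > s6.py <<'E'
from plan import *
R2,m2=hang(np.pi/2,np.pi/4,.018,1);z2=R2[:,2]
p=PEG-[0,0,.041]-m2*.018+z2*.005
def sh(t):
    st=r.state();print(t,round(st["clock"],2),np.round(st["position"]-p,4),np.round(st["contact_force"],1),np.round(st["wrist_torque"],2),round(st["grip_width"],4))
    return st
for h in np.arange(.0015,-.0065,-.001):
    r.servo_line(p+[0,0,h],attitude=R2,velocity=.02);st=sh(h)
    if st["contact_force"][2]>3: break
E
python3 s6.py
```

```text
0.0015 15.95 [-0.0001  0.      0.0014] [ 0.1 -0.5 -1.9] [-1.    0.08  0.  ] 0.0458
0.0005 16.2 [ 0.0001 -0.      0.0006] [ 0.9 -0.2 -1.7] [-0.87  0.02 -0.01] 0.0456
-0.0005 16.45 [ 0.0002 -0.      0.0005] [-1.1 -1.2  5.4] [-0.09  0.18  0.24] 0.0458
```

```bash
cat > s7.py <<'E'
from plan import *
from bench import optics
R2,m2=hang(np.pi/2,np.pi/4,.018,1);z2=R2[:,2]
p=PEG-[0,0,.041]-m2*.018+z2*.005
r.gripper_to(.07,force=30)
print(r.state()["clock"],r.state()["contact_force"])
q=r.state()["position"]
r.servo_line(np.array(q)-z2*.06,attitude=R2,velocity=.1)
r.servo_line(np.array(q)-z2*.09+[0,0,.10],attitude=R2,velocity=.2)
C0=PEG-[0,0,.041]
for n in("side","scene"):
    c=optics.camera(n);im=c["frame"][:,:,::-1].copy()
    for u in proj(cyl(C0,m2,.023,.09,24),*cam(c)): cv2.circle(im,tuple(np.int32(u)),0,(0,0,255),-1)
    u=proj(PEG,*cam(c))[0].astype(int);k=im[u[1]-90:u[1]+90,max(0,u[0]-130):u[0]+110]
    cv2.imwrite(f"pics/{n}5.png",cv2.resize(k,None,fx=3,fy=3,interpolation=cv2.INTER_CUBIC))
print(r.state()["clock"])
E
python3 s7.py
```

```text
17.0333 [ 0.71809579  0.02311661 -0.45949479]
18.65
```

View pics/side5.png

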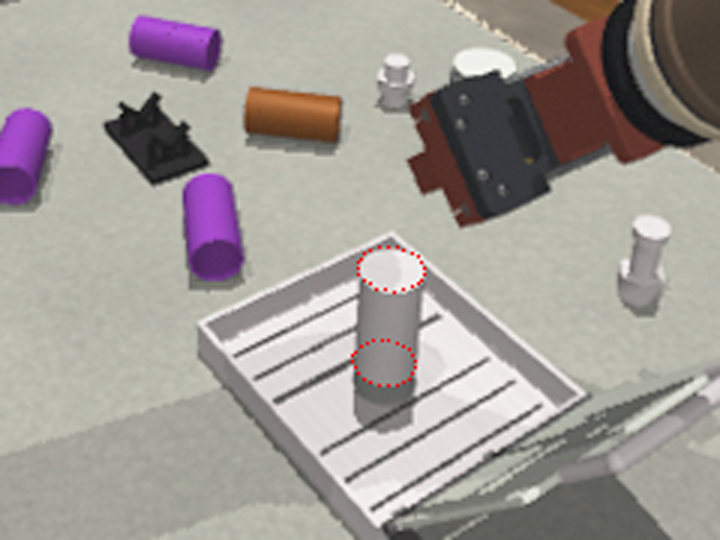

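View pics/scene5.png

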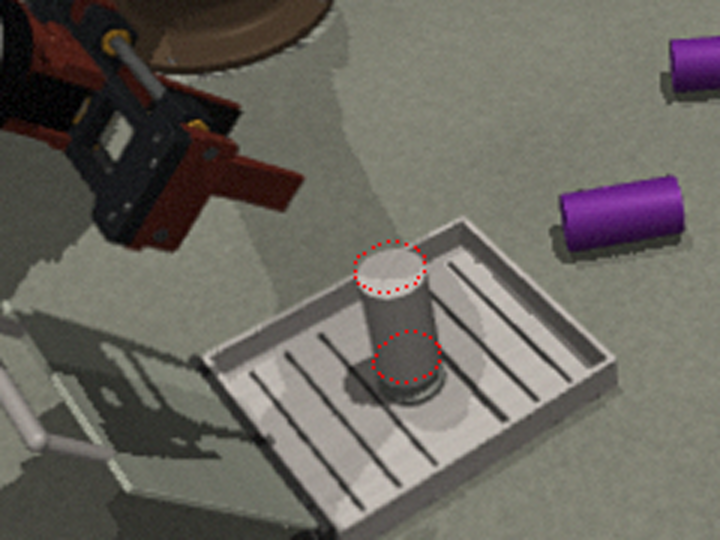

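```bash
cat > bar.py <<'E'
from plan import *
YAW=.0317
ex=np.array([np.cos(YAW),np.sin(YAW),0]);ey=np.array([-np.sin(YAW),np.cos(YAW),0])
H=np.array([PEG[0],PEG[1],.03])-.116*ey
UZ=np.array([0,0,1.])
def barp(L): return H+.205*(np.sin(L)*ey+np.cos(L)*UZ)
def Rb(s): return frame(-UZ,s*ey)
def tcp(L,up=0): return barp(L)+UZ*(up-.005)
E
cat > s8.py <<'E'
from bar import *
from bench import optics,spot_in
for s in (1,-1):
    for L in (-.65,-.3,0): 
        print(s,L,[None if v is None else np.round(v,2).tolist() for v in (r.ik(tcp(L,u),Rb(s)) for u in (0,.09))])
s=1
r.gripper_to(.06)
r.movep(tcp(-.65,.09),Rb(s));r.dwell(.15);st=r.state();c=optics.camera("wrist")
print(st["clock"],np.round(st["position"]-tcp(-.65,.09),4),np.round(st["joint_pos"],2))
im=c["frame"][:,:,::-1].copy()
for e in (-.06,.06):
  u=proj(barp(-.65)+e*ex,*cam(c,st))[0];print(u);cv2.circle(im,tuple(np.int32(u)),2,(0,0,255),-1)
cv2.imwrite("pics/w_bar.png",im)
E
python3 s8.py
```

```text
1 -0.65 [[0.28, 0.45, 0.28, 1.63, -0.14, 1.08, 2.21], [0.28, 0.38, 0.28, 1.52, -0.11, 1.26, 2.18]]
1 -0.3 [[0.18, 0.36, 0.28, 1.68, -0.11, 1.12, 2.1], [0.18, 0.3, 0.27, 1.55, -0.08, 1.31, 2.07]]
1 0 [[0.08, 0.3, 0.28, 1.73, -0.09, 1.12, 1.99], [0.08, 0.24, 0.27, 1.6, -0.07, 1.31, 1.96]]
-1 -0.65 [[-0.15, 0.6, 0.96, 1.66, -0.53, 1.17, -0.59], [-0.16, 0.51, 0.98, 1.54, -0.43, 1.32, -0.67]]
-1 -0.3 [[-0.28, 0.49, 0.97, 1.71, -0.44, 1.18, -0.74], [-0.28, 0.4, 0.95, 1.58, -0.33, 1.34, -0.83]]
-1 0 [[-0.39, 0.41, 0.93, 1.76, -0.35, 1.15, -0.9], [-0.36, 0.3, 0.86, 1.62, -0.24, 1.32, -1.0]]
20.325 [-0.0004  0.0002 -0.0009] [ 0.28  0.38  0.28  1.52 -0.11  1.26  2.18]
[278.04393488 135.9856097 ]
[278.1390444  282.77493723]
```

View pics/w_bar.png

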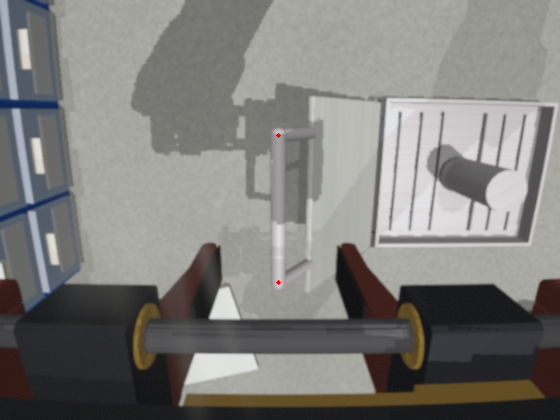

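```bash
cat > s9.py <<'E'
from bar import *
def sh(t):
    st=r.state();print(t,round(st["clock"],2),np.round(st["contact_force"],1),np.round(st["wrist_torque"],2),round(st["grip_width"],4));return st
r.servo_line(tcp(-.65),attitude=Rb(1),velocity=.1);sh("down")
r.gripper_to(.005,force=25);st=sh("grip")
if abs(st["grip_width"]-.012)<.002:
    for L in np.linspace(-.65,0,14)[1:]:
        r.servo_line(tcp(L),attitude=Rb(1),velocity=.04);st=sh(round(L,2))
        if np.linalg.norm(st["contact_force"])>20: break
E
python3 s9.py
```

```text
down 21.43 [ 0.2 -1.   0.2] [ 0.05  0.02 -0.02] 0.0599
grip 22.27 [ 0.1 -0.4 -1.6] [-0.19 -0.09  0.04] 0.0093
```

```bash
cat > s10.py <<'E'
from bar import *
from bench import optics
st=r.state();print(st["clock"],st["grip_width"],np.round(st["contact_force"],1),np.round(st["position"]-tcp(-.65),4))
for n in("side","scene"):
    c=optics.camera(n);im=c["frame"][:,:,::-1]
    u=proj(barp(-.65),*cam(c))[0].astype(int);print(u)
    k=im[max(0,u[1]-70):u[1]+70,max(0,u[0]-80):u[0]+80]
    cv2.imwrite(f"pics/{n}6.png",cv2.resize(k,None,fx=4,fy=4,interpolation=cv2.INTER_CUBIC))
c=optics.camera("wrist");cv2.imwrite("pics/w6.png",c["frame"][:,:,::-1])
E
python3 s10.py
```

```text
22.275 0.00927439097427619 [ 0.1 -0.4 -1.6] [-0.     -0.0002 -0.0001]
[406 315]
[ 50 276]
```

View pics/side6.png

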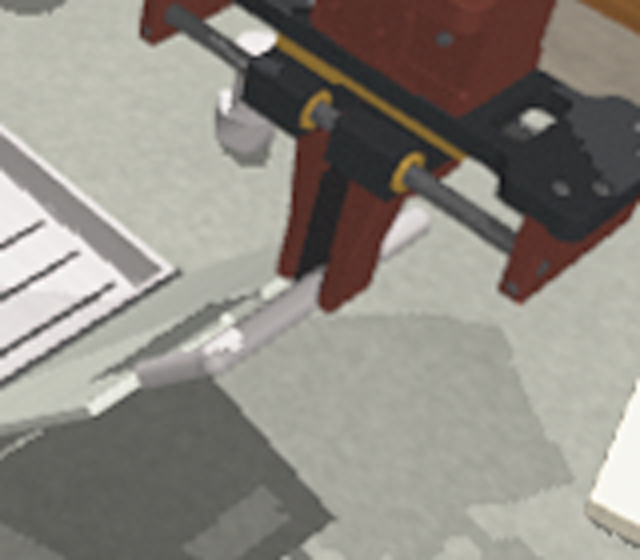

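View pics/w6.png

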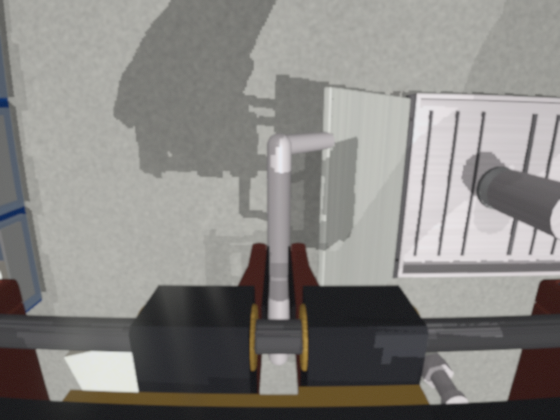

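View pics/scene6.png

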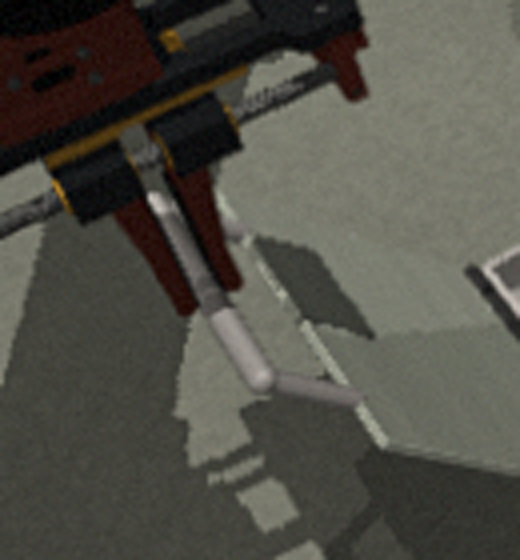

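```bash
cat > s11.py <<'E'
from bar import *
def sh(t):
    st=r.state();print(t,round(st["clock"],2),np.round(st["contact_force"],1),np.round(st["wrist_torque"],2),round(st["grip_width"],4));return st
for L in np.linspace(-.65,-.05,13)[1:]:
    r.servo_line(tcp(L),attitude=Rb(1),velocity=.04);st=sh(round(L,2))
    if np.linalg.norm(st["contact_force"])>20: break
from bench import optics
for n in("side","scene"):
    c=optics.camera(n);im=c["frame"][:,:,::-1].copy()
    cv2.imwrite(f"pics/{n}7.png",im)
E
python3 s11.py
```

```text
-0.6 22.83 [ 0.7 -0.8 -0.4] [-0.27 -0.01  0.  ] 0.0089
-0.55 23.24 [ 0.4 -1.5  1. ] [-0.4  -0.06 -0.05] 0.0092
-0.5 23.65 [ 0.1 -3.7  3.9] [-0.78 -0.01 -0.04] 0.0083
-0.45 24.06 [-0.4 -4.2  5.6] [-0.82  0.09  0.  ] 0.0082
-0.4 24.47 [-0.  -2.8  7.3] [-0.85  0.08 -0.05] 0.007
-0.35 24.88 [-0.1 -3.   8.2] [-0.78  0.18 -0.02] 0.0068
-0.3 25.28 [-2.1 -4.3 10.9] [-0.81  0.35  0.07] 0.0062
-0.25 25.69 [-2.6 -3.8 14.5] [-0.94  0.53  0.01] 0.0051
-0.2 26.1 [-3.1 -3.9 15.1] [-0.86  0.58 -0.03] 0.0051
-0.15 26.51 [-3.4 -3.4 16.8] [-0.69  0.75  0.02] 0.0049
-0.1 26.92 [-3.5 -3.5 17.5] [-0.48  0.8  -0.01] 0.0054
-0.05 27.32 [-3.7 -1.4 18. ] [-0.28  0.9  -0.02] 0.0053
```

View pics/side7.png

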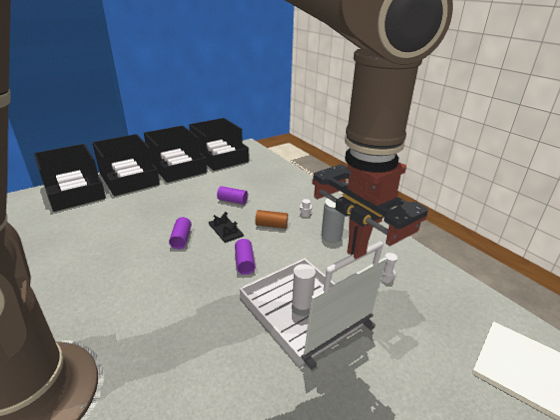

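View pics/scene7.png

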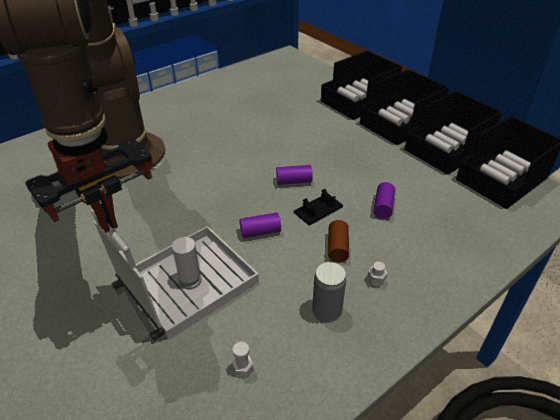

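```bash
cat > s12.py <<'E'
from bar import *
from bench import optics
import sys
L=float(sys.argv[1]);tag=sys.argv[2]
st=r.state();t=np.array(st["position"]);Rt=np.array(st["tcp_rot"])
print(st["clock"],np.round(t-tcp(L),4),st["grip_width"],np.round(st["contact_force"],1),np.round(Rt[:,2],4))
for n in("side","scene","wrist"):
    c=optics.camera(n);im=c["frame"][:,:,::-1].copy();cm=cam(c,st if n=="wrist" else None)
    u0=proj(barp(L),*cm)[0]
    k=3;x0=int(max(0,min(u0[0]-110,560-220)));y0=int(max(0,min(u0[1]-90,420-190)))
    z=cv2.resize(im[y0:y0+190,x0:x0+220],None,fx=k,fy=k,interpolation=cv2.INTER_CUBIC)
    def dot(P,col):
        u=(proj(P,*cm)[0]-[x0,y0]+.5)*k;cv2.circle(z,tuple(np.int32(u)),2,col,-1)
    for e in (-.06,0,.06): dot(barp(L)+e*ex,(0,0,255))
    d=np.sin(L)*ey+np.cos(L)*UZ
    for e in(-.09,.09):
        for h in(.01,.16): dot(H+h*d+e*ex,(0,255,0))
    dot(t+Rt[:,2]*.014,(255,0,0));dot(t,(255,255,0))
    cv2.imwrite(f"pics/{tag}_{n}.png",z)
E
python3 s12.py -.05 a
```

```text
27.425 [0.0005 0.0002 0.0026] 0.005283845999424668 [-4.2 -0.4 19.4] [ 2.7e-03 -4.0e-04 -1.0e+00]
```

View pics/a_side.png

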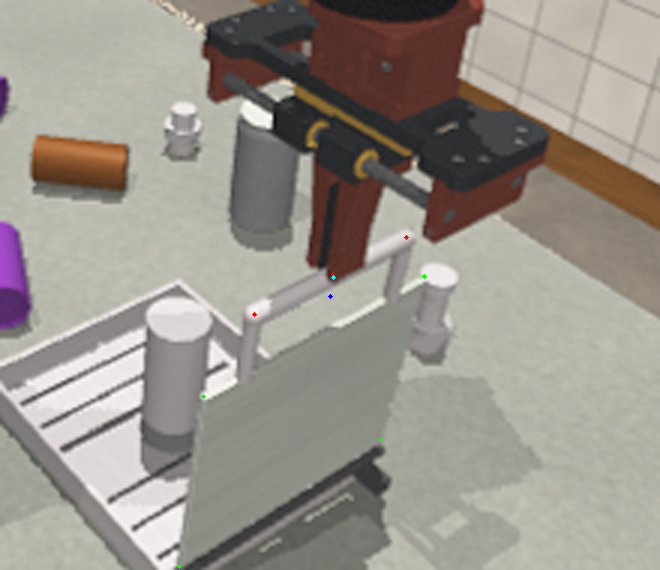

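View pics/a_scene.png

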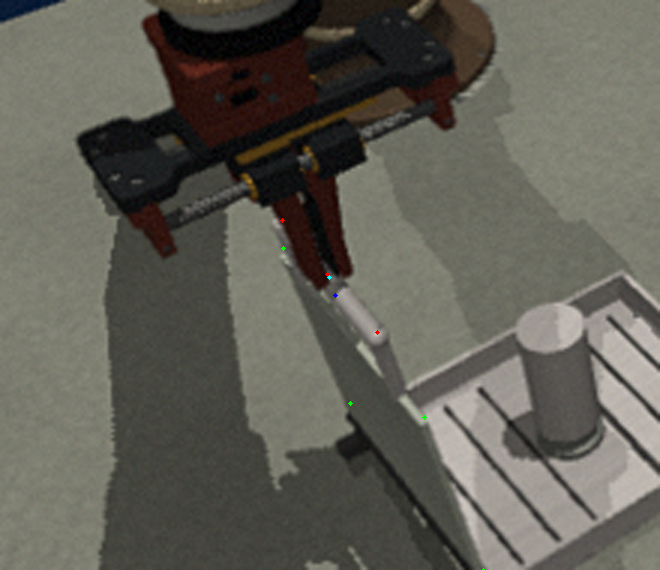

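View pics/a_wrist.png

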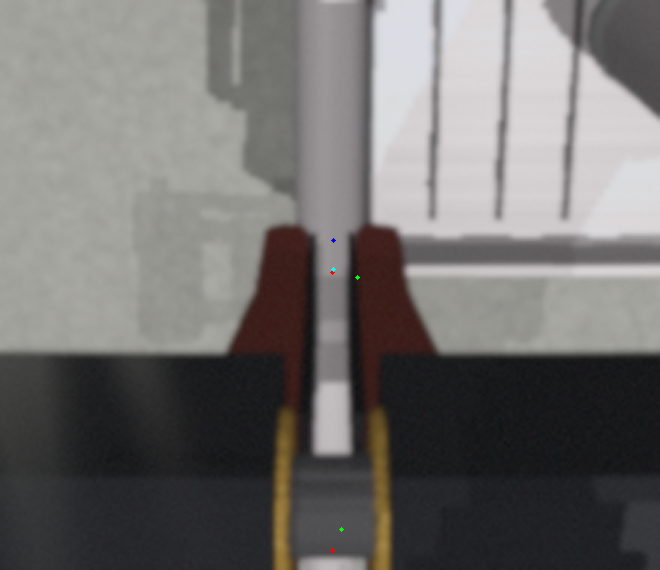

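```bash
cat > s13.py <<'E'
from bar import *
def sh(t):
    st=r.state();print(t,round(st["clock"],2),np.round(st["contact_force"],1),np.round(st["wrist_torque"],2),round(st["grip_width"],4));return st
for L in np.linspace(-.05,-.65,10)[1:]:
    r.servo_line(tcp(L),attitude=Rb(1),velocity=.05);st=sh(round(L,2))
E
python3 s13.py; python3 s12.py -.65 b
```

```text
-0.12 28.0 [-3.  -2.8 18.2] [-0.6  0.8 -0. ] 0.0049
-0.18 28.43 [-3.3 -3.2 15.5] [-0.78  0.69 -0.01] 0.0052
-0.25 28.85 [-2.7 -4.5 16.1] [-0.99  0.65  0.03] 0.0051
-0.32 29.27 [-2.3 -5.2 16.1] [-1.1   0.53  0.01] 0.0048
-0.38 29.7 [-0.3 -5.7 13.8] [-1.32  0.28 -0.04] 0.0052
-0.45 30.12 [-0.6 -5.5 11.2] [-1.45  0.17 -0.06] 0.0051
-0.52 30.55 [-0.2 -6.3  9.7] [-1.55  0.01 -0.02] 0.0048
-0.58 30.98 [-0.1 -5.9  9.6] [-1.65 -0.08 -0.08] 0.0051
-0.65 31.4 [-3.7 -1.3 15.8] [-0.32  0.76 -0.04] 0.0049
31.4 [ 0.0006 -0.0004  0.0026] 0.004918187860305291 [-3.7 -1.3 15.8] [ 0.0026 -0.001  -1.    ]
```

View pics/b_side.png

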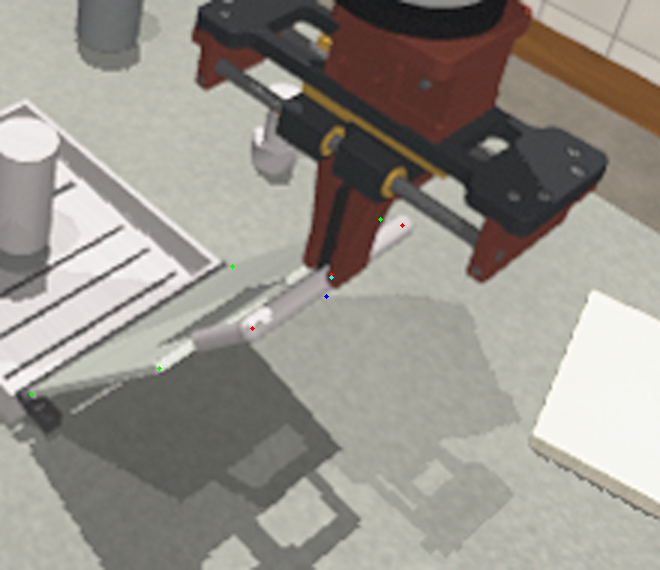

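View pics/b_scene.png

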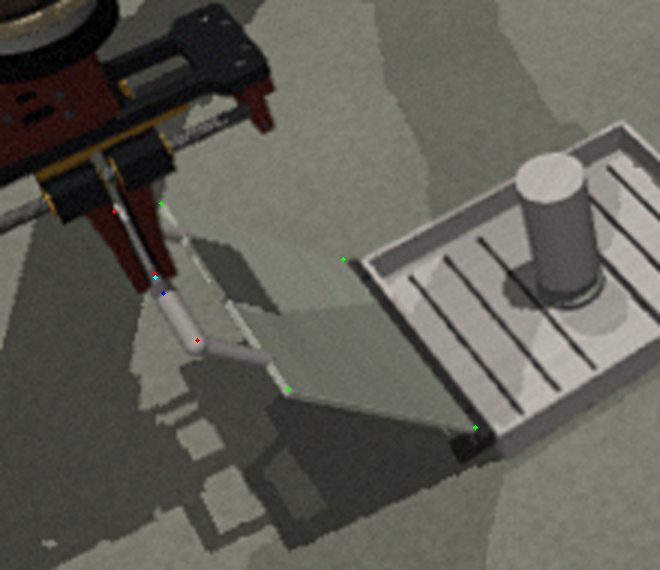

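```bash
cat > s14.py <<'E'
from bar import *
def sh(t):
    st=r.state();print(t,round(st["clock"],2),np.round(st["contact_force"],1),np.round(st["wrist_torque"],2),round(st["grip_width"],4),np.round(np.array(st["position"])-tcp(-.65,-.018),4));return st
r.gripper_to(.045,force=25);sh("open")
r.servo_line(tcp(-.65,-.018),attitude=Rb(1),velocity=.06);sh("down")
r.gripper_to(.005,force=25);sh("grip")
E
python3 s14.py; sed -i 's/tcp(L),4)/tcp(L,-.018),4)/' s12.py; python3 s12.py -.65 c
```

```text
open 32.33 [-0.4 -0.3  0.5] [-0.01 -0.04 -0.02] 0.0449 [-0.      0.      0.0179]
down 32.77 [-1.4 -0.   0.5] [0.05 0.   0.01] 0.0449 [-0.0003  0.0002 -0.0006]
grip 33.4 [-0.1 -0.4 -0.6] [-0.1  -0.01 -0.03] 0.0111 [ 0.0001 -0.0002  0.0001]
33.4 [ 0.0001 -0.0002  0.0001] 0.011069324678723257 [-0.1 -0.4 -0.6] [ 2.e-04 -3.e-04 -1.e+00]
```

View pics/c_side.png

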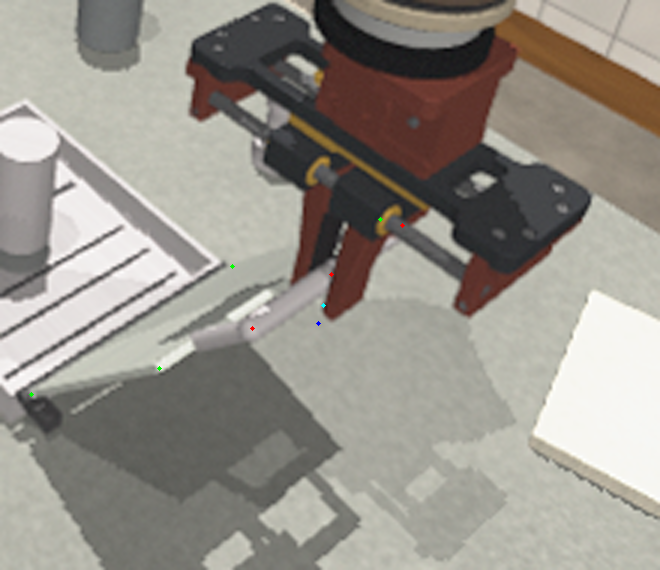

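```bash
cat > s15.py <<'E'
from bar import *
def sh(t):
    st=r.state();print(t,round(st["clock"],2),np.round(st["contact_force"],1),np.round(st["wrist_torque"],2),round(st["grip_width"],4));return st
for L in np.linspace(-.65,0,14)[1:]:
    r.servo_line(tcp(L,-.018),attitude=Rb(1),velocity=.04);st=sh(round(L,2))
    if np.linalg.norm(st["contact_force"])>20: break
E
python3 s15.py; python3 s12.py 0 d
```

```text
-0.6 33.96 [ 1.  -2.   1.1] [-0.51 -0.19 -0.05] 0.0115
-0.55 34.37 [ 1.  -3.   1.7] [-0.83 -0.2  -0.02] 0.0111
-0.5 34.77 [ 0.3 -4.3  4.7] [-1.15 -0.19  0.01] 0.0116
-0.45 35.18 [ 0.7 -5.1  4.9] [-1.04 -0.16  0.04] 0.011
-0.4 35.59 [ 0.4 -3.4  5.9] [-0.86 -0.28  0.  ] 0.0113
-0.35 36.0 [ 1.4 -2.6  4.1] [-0.74 -0.5   0.  ] 0.0113
-0.3 36.41 [3.2 0.1 1.5] [-0.37 -0.81 -0.04] 0.0111
-0.25 36.82 [ 4.7 -1.2 -0.7] [-0.39 -1.07 -0.02] 0.0112
-0.2 37.23 [ 4.5 -1.4  0.9] [-0.41 -1.12 -0.  ] 0.011
-0.15 37.63 [ 4.5 -1.1  1.7] [-0.41 -1.08 -0.01] 0.0107
-0.1 38.04 [ 4.5 -1.7  2.4] [-0.43 -1.03 -0.01] 0.0113
-0.05 38.45 [ 5.  -0.8  1.4] [-0.22 -1.12  0.05] 0.0114
0.0 38.86 [ 4.9 -0.8  0.1] [-0.22 -1.12 -0.04] 0.0112
38.8583 [-0.0001 -0.0001 -0.0002] 0.011183825201420236 [ 4.9 -0.8  0.1] [-2.e-04  1.e-04 -1.e+00]
```

View pics/d_side.png

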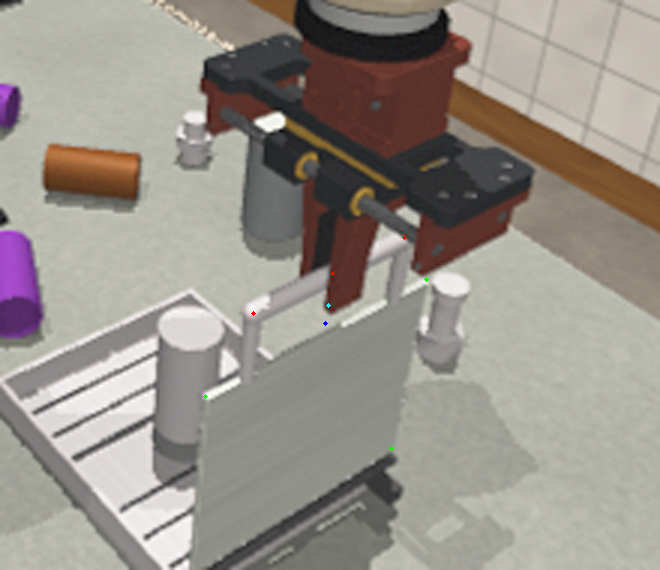

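View pics/d_scene.png

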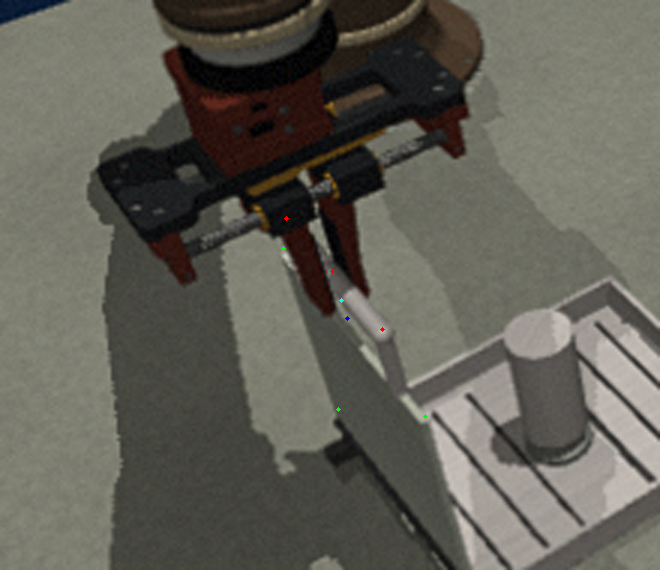

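View pics/d_wrist.png

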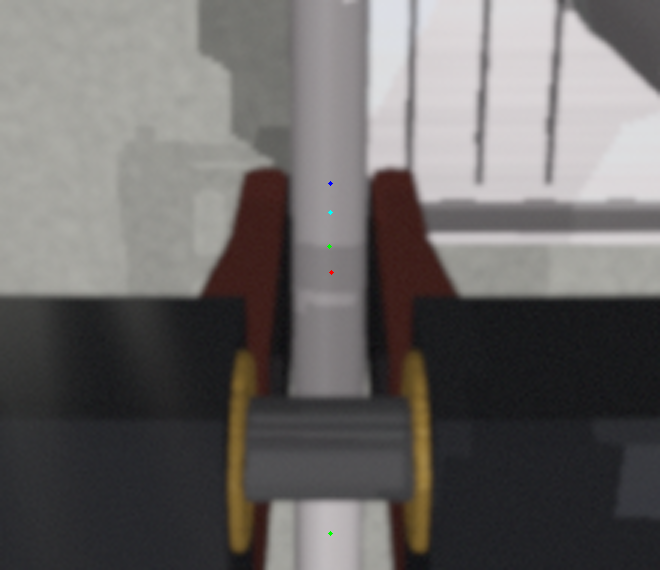

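Run:
```python
from bar import *
from bench import optics
r.dwell(.5);st=r.state();print(st["clock"],np.round(st["position"]-tcp(0,-.018),4),st["grip_width"],np.abs(st["qd"]).max(),st["contact_force"])
c=optics.camera("scene");cv2.imwrite("pics/fin.png",c["frame"][:,:,::-1])
```

```text
39.5083 [-0.     -0.0004 -0.0002] 0.010741317997471392 0.002428606516379614 [ 5.31190296  0.51359632 -0.73817714]
```

View pics/fin.png

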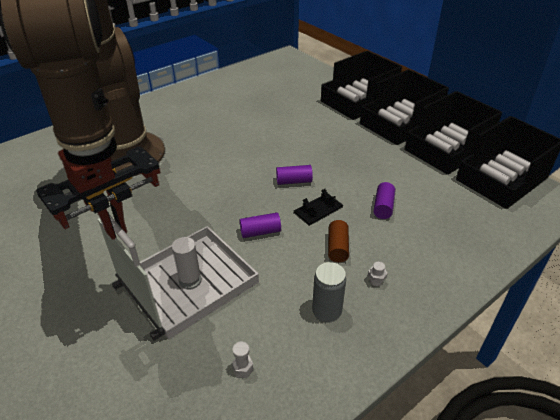

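The picture shows the cup hanging on its peg (186,262), the guard upright in the gripper (135,270), and the hose end, adapter and can where they started.

```bash
python3 -c "
from bench import r
r.close_job();print(r.state()['clock'])"
```

```text
the job is handed in; nothing more can be done
the job is handed in; nothing more can be done
```

The job is handed in at about 39.5 s of the 61 s allowed. The cup hangs upside down on the peg, released, and the guard stands straight up, still gripped and held still.

- **Cup:** I gripped it with the tool tilted 45°, turned it over and lowered it until it touched the peg. Contact came about 0.5 mm from the expected seated height. After release, the side and scene pictures show it fully down on the peg.
- **Guard, first grip:** The first pinch was too shallow. The grip width read 9 mm and fell to 5 mm on the 12 mm bar, with up to about 19 N pushing up on the tool. In the pictures the fingertips sat roughly 20 mm higher than the stated tool sizes imply. I lowered the guard back to its outer stop.
- **Guard, second grip:** I gripped again 18 mm deeper, where the width read 11 mm, and swung the guard up from the stop. Forces stayed below about 8 N.
- **Last checks:** The arm was still, with the tool within 0.5 mm of its target. The guard matches a model at zero lean in the side and scene pictures. I judge the lean good to about 0.01 rad, because the hinge position rests on camera measurements. About 5 N of sideways force along the bar remains from the grip.
- **Bystanders:** The hose end, adapter and can stand where they started.

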